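Slide the deburring board home in its notch and latch it

TASK

Push the plywood work board with your fingertips along the two rails of the jig until you feel it drop flat into the locating notch, then push the latch by its upright pin until its bar lies square across the board. Only push: do not lift the board off its rails, do not swing the latch in before the board has dropped, and leave the loose things around the jig where they stand. Finish clear of everything.

Things in the scene. Friction and masses are not known exactly. Their poses are not given: they have to be found in the camera images.
- jig: Fixed jig. Origin on the bench (z 0); jig +x is the direction to push the board, z up. Grey plate base x -235 to 225 mm, y -98 to 80, 12 mm thick. Two steel rails along x (22 mm wide, |y| 30 to 52, open between down to the base), running surface 30 mm above the bench. Side guides at |y| 52 to 62 mm, 36 mm high, leave the board 2 mm play each side.
- board: Loose plywood board on the rails, 160 (its x = jig x) x 100 x 12 mm, 0.28 to 0.56 kg, slides with 1 to 6 N. Origin: centre of its underside, 30 mm above the bench on the rails, 22 mm when dropped. On top at the trailing (-x) end a wooden batten 60 mm wide, 15 thick, 18 high, flush with the board's end; at the leading end a steel angle 60 mm wide, 30 long (x 45 to 75 mm), 35 high.
- push_face (a point): On the board: middle of the batten's outer face, 80 mm behind the board's origin, 21 mm above its underside: push here towards jig +x. Over the notch the leading end dips first (up to 0.15 rad); the board drops flat when its trailing end clears the notch's near end. A finger pressed hard on the end can hold it up by friction; easing off lets it drop.
- notch (a point): Fixed on the jig: where the board's origin lies when home (jig x 100 mm, y 0, z 22 mm). The notch is a stretch of both rails, jig x 17 to 183 mm, 8 mm lower than the rest, with upright ends: 3 mm play each way for the board. Beyond it, to x = 220 mm, the rails are at full height again.
- latch (a joint): Latch angle (rad) about a vertical axis, -0.4 to 1.6. 0: bar beside the rails, pointing to jig -x; growing values swing it clockwise seen from above, over the board; 1.57: square across, pointing to jig +y. Stays where left; about 1 N at the pin moves it. Its underside is 38 mm above the bench: 4 mm over the dropped board, but too low to pass over a board still on the rails.
- latch_pivot (a point): Fixed on the jig: the latch's turning axis (jig x 125 mm, y -75 mm), at the height of the bar's top, 48 mm above the bench.
- latch_pin (a point): Top of the upright steel pin near the free end of the latch bar: 14 mm thick, 35 mm tall above the bar (48 to 83 mm above the bench), its axis 75 mm from the latch's turning axis. The bar is 20 mm wide and 10 mm thick, and ends 10 mm beyond the pin.
- mug: White mug, 80 mm wide, 90 mm high, handle to its +y. Bystander. Origin: centre of its underside.
- oil_bottle: Yellow bottle, 56 mm wide, 140 mm high. Bystander. Origin: centre of its underside.
- spanner: Steel spanner lying flat, 170 mm long along its x. Bystander.
- screwdriver: Screwdriver lying flat, 190 mm long along its x. Bystander.
- bolt_a: Steel bolt standing on its 24 mm wide head, 49 mm high. Bystander. Origin: centre of its underside.
- bolt_b: A second bolt like it. Bystander.
- scrap_tray: Grey open tray, 120 x 90 x 40 mm high. Bystander. Origin: centre of its underside.
- spacer: Aluminium block, 70 x 40 x 25 mm high. Bystander. Origin: centre of its underside.
There are look-alikes about, which are no part of the job. Of the things shaped like the board, the plywood one is meant.

How it is judged:
On the way, in this order (a step that is already met when the one before it is completed fails the run):
1. the board has dropped flat into the notch (z of board in the frame of jig between 0.018 and 0.025 m and horizontal distance between board and notch below 0.008 m and angle between board's own z axis and vertical below 0.03 rad), for 0.2 s.
2. the latch lies across the dropped board (all of step 1 and value of joint latch above 1.3 rad), for 0.2 s.
At the end, for the whole second after the job is handed in: The board lies at rest flat in the notch (origin within 8 mm of the notch point in plan and less than 3 mm above the notch floor, tilted less than 0.03 rad), and the latch stands at more than 1.3 rad (all of step 2 and linear speed of board below 0.01 m/s and velocity of joint latch below 0.05 rad/s); the robot touches nothing.
It fails at once if the board is lifted more than 12 mm above the rails (z of board in the frame of jig above 0.042 m).
It fails at once if the board is tipped by more than 0.3 rad (angle between board's own z axis and vertical above 0.3 rad).
It fails at once if the latch is swung in (beyond 0.5 rad) before the board has dropped (value of joint latch above 0.5 rad and z of board in the frame of jig above 0.027 m).
It fails at once if a loose thing beside the jig is moved more than 30 mm (distance of any of mug, oil_bottle, spanner, screwdriver, bolt_a, bolt_b, scrap_tray, spacer from where it was at the start of the episode above 0.03 m).
It also fails if it takes over 54 s, if anything falls off the work surface, if the arm or the gripper's body presses on something with over 40 N, if the wrist force passes 120 N, or if a joint passes its speed limit or range.

ROBOT

A 6-joint arm with a two-finger parallel gripper is mounted at the origin on the work surface. World frame = base frame: x ahead of the robot, y to its left, z up, the work surface at z = 0. Lengths are in m, angles in rad, forces in N, time in s.
With the tool pointing down it reaches from about 0.3 to 0.775 m from the base axis. Payload 14.6 kg.
Tool frame: the origin (TCP) lies on the centre line of the jaws, within the pads' length; the fingertips stand 17 mm ahead of it and the grasp point (between the pads) lies 2 mm behind it; z points along the fingers, x is the direction in which the jaws open and shut, and the axes are right-handed (so a half turn about z gives the same grasp; the last joint's range is limited). The gripper opens to 94 mm and grips with 3 to 60 N. Pads are 16 mm wide; open, the fingers measure 119 mm over their backs; the gripper's body (75 mm by 177 mm) begins 78 mm behind the grasp point.
Start: joints at [-1.268, 0.3, 1.521, -0, 1.321, -0.067], TCP at [0.199, -0.513, 0.222] pointing down, gripper open.
Joint ranges: [-3.03, 3.03], [-0.79, 2.21], [0.23, 2.52], [-1.04, 4.18], [0, 3.07], [-2.55, 2.55]. Speed limits (rad/s): [2.22, 2.22, 2.57, 3.14, 3.14, 3.14].

INTERFACE

Orientations are given as [roll, pitch, yaw] about the fixed x, y, z axes, in that order (R = Rz(yaw) Ry(pitch) Rx(roll)).
In Python, from station import ctrl gives the robot as it stands. The module is installed in compiled form; this text tells all that it offers.
- The arm moves only by the tool drive_tool, never from a script. Its argument "increments" is a list of rows, each a list of 3 entries, a list of its own where there are three numbers: the turn, a rotation vector about the tool's x, y, z in degrees, then the shift along the tool's x, y, z in mm, then the opening, from 0 (shut) to 1 (fully open). In form: [[[ax, ay, az], [dx, dy, dz], hand], ...]. A call has 1 to 20 rows; each row shifts and turns the commanded pose from where the row before left it, along the tool's axes as they then stand; what a row does not reach is not made up. A row lasts 1/8 s, in which the tool goes at most 62.5 mm and 10.7 degrees, less where a joint would pass 70% of its speed; a pose out of reach is approached as far as the arm can. A call with a gripper value outside its range is refused whole. The fingers move at their own pace and stop on an object; "squeeze" is the grip in N (left out, the last holds). Time passes only in rows, so rows that do not move let the fingers close. It gives the time, the measured TCP pose, the force and the opening at its end, in the units of the state.
- ctrl.get_obs(): the state, without advancing time (a new reading comes with each control period).
- ctrl.camera(name): name is "side" or "top" or "wrist"; returns the picture (384x512x3 uint8, red, green, blue); there is no depth.
- ctrl.calibration(name): a dict with "fx", "fy", "cx", "cy" (pixels), "k1" (the pictures are not rectified: a ray, as slopes to the right and down, at radius r is drawn at 1 + k1 r^2 times it, then the intrinsics apply), "rvec" (rotation vector, rad) and "tvec" (3), from world to camera coordinates, as OpenCV has them. Camera axes: x right, y down, z forward; pixel columns grow to the right and rows downward; lengths in m; the calibration is good to about 2 mm. A picture is of the moment at which its call begins: read the wrist's pose just before it. calibration takes no time and is no camera call; for the wrist camera it gives the pose at the moment of the call.
- ctrl.hand_in(): hands the job in, once; it reports no verdict.
The state is a dict: "time_s": time; "qpos": joint angles; "joint_vel": joint speeds; "tau": joint torques, N m; "ee_pos": TCP position; "eef_rot": TCP orientation; "force": force on the tool from outside, world axes, zero at the start; "moment": the same for the moment, N m; "grip_width": finger opening in m.
Only numpy, scipy, OpenCV 4.12 (cv2) and the standard library are available. Lean on these libraries where they do the work, as an engineer would, in place of code of your own. Each camera call takes 0.05 s, during which the arm holds its last target.

## Working session

There is one attempt and no reset: what is moved stays moved. The work goes in short steps, Python scripts to look and compute and a tool call to move; the robot and the scene stay as the last step left them, time stands still between calls to the robot, and variables do not carry over. Pictures are saved under pics/ and viewed, and the job is handed in when it is done.

Besides the shell and the picture viewer there is one more tool, called after "Request:" as name(argument=value, ...), one argument or row to a line, values as JSON. drive_tool: Moves the arm, as the interface text tells. Its arguments: {"type":"object","properties":{"increments":{"type":"array"},"squeeze":{"type":"number"}},"required":["increments"]}

```bash
mkdir -p pics; cat > h.py <<'E'
from station import ctrl
import numpy as np, cv2
def shot(n,f):
    c=ctrl.calibration(n); im=ctrl.camera(n); cv2.imwrite('pics/'+f+'.png',im[:,:,::-1]); np.savez('pics/'+f+'.npz',im=im,**{k:np.array(v) for k,v in c.items()}); return im,c
def load(f):
    d=np.load('pics/'+f+'.npz'); return d['im'],{k:d[k] for k in d.files if k!='im'}
def ray(c,u,v):
    x=(u-c['cx'])/c['fx'];y=(v-c['cy'])/c['fy']
    K=np.array([[1.,0,0],[0,1,0],[0,0,1]])
    p=cv2.undistortPoints(np.array([[[x,y]]],float),K,np.array([float(c['k1']),0,0,0]))[0,0]
    R=cv2.Rodrigues(np.array(c['rvec'],float))[0];t=np.array(c['tvec'],float).ravel()
    return -R.T@t, R.T@np.array([p[0],p[1],1.])
def onz(c,u,v,z):
    o,d=ray(c,u,v); return o+d*(z-o[2])/d[2]
def proj(c,P):
    K=np.array([[c['fx'],0,c['cx']],[0,c['fy'],c['cy']],[0,0,1]],float)
    return cv2.projectPoints(np.array(P,float).reshape(-1,1,3),np.array(c['rvec'],float),np.array(c['tvec'],float),K,np.array([float(c['k1']),0,0,0]))[0][:,0]
def tri(L):
    A=np.zeros((3,3));b=np.zeros(3)
    for c,u,v in L:
        o,d=ray(c,u,v);d/=np.linalg.norm(d);M=np.eye(3)-np.outer(d,d);A+=M;b+=M@o
    return np.linalg.solve(A,b)
E
python3 - <<'E'
from h import *
for n in ['side','top','wrist']:
    im,c=shot(n,n+'0'); print(n,c)
print(ctrl.get_obs())
E
```

```text
side {'fx': 349.40078438383205, 'fy': 349.40078438383205, 'cx': 249.22393294083713, 'cy': 192.55909909163134, 'k1': 0.018761353788881385, 'rvec': array([ 2.35745673, -0.12352237,  0.07275656]), 'tvec': array([-0.47794771,  0.05803634,  0.91485456])}
top {'fx': 387.9394442937522, 'fy': 387.9394442937522, 'cx': 254.72535744975468, 'cy': 194.60141533710885, 'k1': -0.10514599297008073, 'rvec': array([ 2.2080369 , -2.16436757,  0.0681453 ]), 'tvec': array([-0.05749452,  0.46124544,  1.04697416])}
wrist {'fx': 294.36055385641316, 'fy': 294.36055385641316, 'cx': 254.53716475464995, 'cy': 195.99907234656575, 'k1': -0.06536276702975718, 'rvec': array([-2.40810563,  1.64898422,  0.21806614]), 'tvec': array([-0.54863734, -0.02598264,  0.39158176])}
{'time_s': 0.15, 'qpos': array([-1.26762095e+00,  3.00312864e-01,  1.52143373e+00, -7.74662471e-06,
        1.32067106e+00, -6.65952739e-02]), 'joint_vel': array([-0.00047298, -0.00077228, -0.00351963,  0.00295043,  0.00020374,
        0.00075783]), 'tau': array([ 1.48193642e-03, -5.31959724e+01, -3.52824211e+01,  7.08624325e-02,
        2.35959655e-02, -6.63326068e-05]), 'ee_pos': array([ 0.19871584, -0.51265718,  0.22203545]), 'eef_rot': array([-3.14154524e+00,  8.23670391e-04, -1.20102374e+00]), 'force': array([-6.79752693e-04, -1.11202380e+00, -6.18792547e-01]), 'moment': array([0.00268787, 0.06407025, 0.02353309]), 'grip_width': 0.0940770384051828}
```

View pics/top0.png

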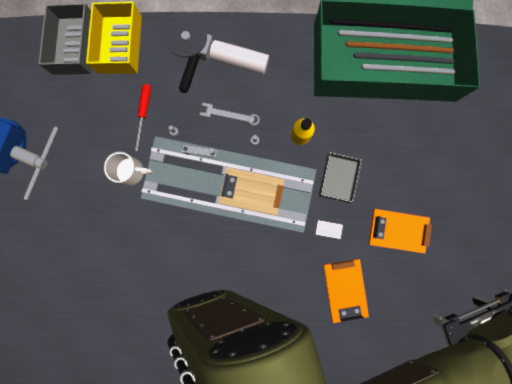

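View pics/side0.png

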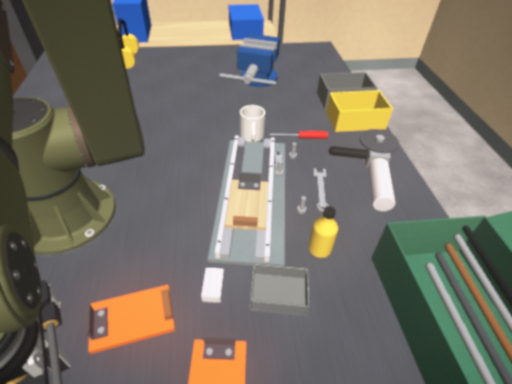

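View pics/wrist0.png

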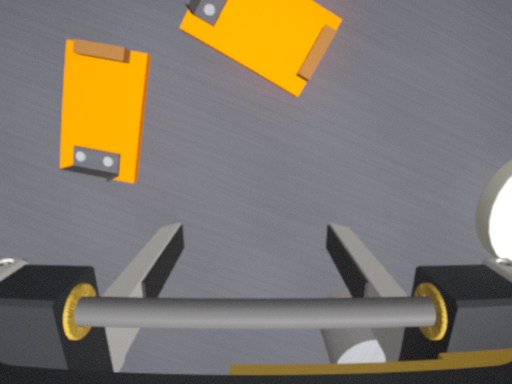

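The top picture shows the jig at about (145–315, 140–230), the plywood board at (250,190) with its dark angle to the left and batten to the right, and the latch near (195,150). The orange boards are look-alikes. I'll zoom in next.

```bash
python3 - <<'E'
from h import *
im,c=load('top0'); a=im[125:240,130:330]; cv2.imwrite('pics/topz.png',cv2.resize(a,None,fx=4,fy=4,interpolation=cv2.INTER_CUBIC)[:,:,::-1])
im,c=load('side0'); a=im[95:275,200:350]; cv2.imwrite('pics/sidez.png',cv2.resize(a,None,fx=3.3,fy=3.3,interpolation=cv2.INTER_CUBIC)[:,:,::-1])
E
```

```text
(no output)
```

View pics/topz.png

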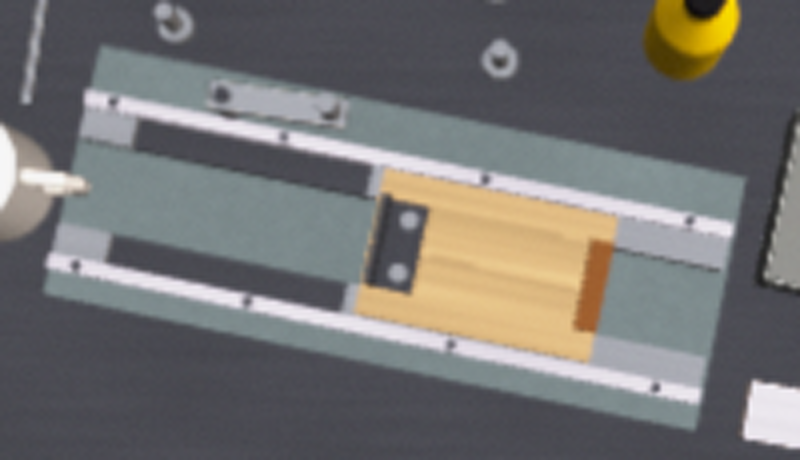

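View pics/sidez.png

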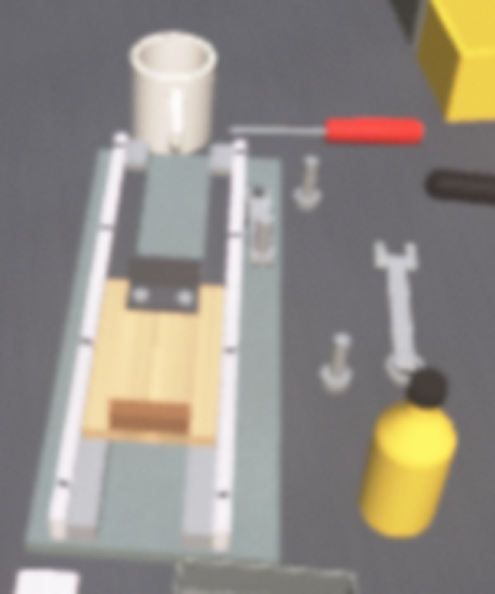

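```bash
cat > m.py <<'E'
from h import *
im,c=load('top0'); s=lambda u,v:(130+(u+.5)/4-.5,125+(v+.5)/4-.5)
# base corners: order (+x,-y),(-x,-y),(-x,+y),(+x,+y)
px=[(100,45),(745,178),(697,430),(43,293)]
W=np.array([onz(c,*s(*p),0.012) for p in px]); J=np.array([[225,-98],[-235,-98],[-235,80],[225,80]])/1000
A=W[:,0]+1j*W[:,1]; B=J[:,0]+1j*J[:,1]
a=((A-A.mean())*np.conj(B-B.mean())).sum(); yaw=np.angle(a); sc=abs(a)/(abs(B-B.mean())**2).sum()
t=A.mean()-np.exp(1j*yaw)*B.mean()
def toW(x,y,z): q=t+np.exp(1j*yaw)*(x+1j*y)/1000; return np.array([q.real,q.imag,z/1000])
def toJ(P): q=(P[0]+1j*P[1]-t)*np.exp(-1j*yaw)*1000; return np.array([q.real,q.imag,P[2]*1000])
if __name__=='__main__':
    print('W',W.round(4),'yaw',yaw,'scale',sc,'org',t, 'res',abs(A-t-np.exp(1j*yaw)*B))
    for n,p,z in [('batten far face top L',(613,242),.060),('batten top',(600,332),.060),('board trailing corner',(617,215),.042),('board tr c2',(590,360),.042),('lead c',(382,168),.042),('lead c2',(357,312),.042),
      ('pin?',(330,108),.083),('pivot',(222,95),.048),('bolt1',(165,12),.049),('bolt2',(500,58),.01),('mug handle tip',(88,185),.045)]:
        P=onz(c,*s(*p),z); print(n,P.round(4),toJ(P).round(1))
    sim,sc_=load('side0'); ss=lambda u,v:(200+(u+.5)/3.3-.5,95+(v+.5)/3.3-.5)
    for n,p,q,in [('batten L',(613,242),(190,405)),('batten R',(588,332),None),('pin',(330,105),(263,195+15)),('railtop end near',(733,228),(222,540)),('rail +y near',(700,395),(60,530)),('trail c',(617,215),(215,440)),('trail c2',(590,360),(82,433))]:
        if q is None: continue
        P=tri([(c,*s(*p)),(sc_,*ss(*q))]); print('tri',n,P.round(4),toJ(P).round(1))
    # overlay: predicted points
    pts=[toW(*p) for p in [(225,-98,12),(-235,-98,12),(-235,80,12),(225,80,12),(220,-57,36),(-220,-57,36),(100,0,22),(125,-75,48),(50,-75,83),(17,-41,30),(183,-41,22),(17,41,30)]]
    for f,im_,cc,k,o in [('ovt',im,c,4,(130,125,330,240)),('ovs',sim,sc_,3.3,(200,95,350,275))]:
        a_=cv2.resize(im_[o[1]:o[3],o[0]:o[2]],None,fx=k,fy=k,interpolation=cv2.INTER_CUBIC).copy()
        for u,v in proj(cc,pts): cv2.circle(a_,(int((u-o[0]+.5)*k),int((v-o[1]+.5)*k)),4,(255,0,0),1)
        cv2.imwrite(f'pics/{f}.png',a_[:,:,::-1])
E
python3 m.py
```

```text
W [[ 0.6218  0.2355  0.012 ]
 [ 0.5364 -0.2159  0.012 ]
 [ 0.3624 -0.1847  0.012 ]
 [ 0.4471  0.2685  0.012 ]] yaw 1.3854143022062424 scale 0.9999845367909838 org (0.48401505701625225+0.03243747733484632j) res [3.48373590e-05 9.13070421e-04 9.58802309e-04 3.11323245e-04]
batten far face top L [ 0.4858 -0.1219  0.06  ] [-151.4  -30.2   60. ]
batten top [ 0.4265 -0.1143  0.06  ] [-154.8   29.5   60. ]
board trailing corner [ 0.5056 -0.1255  0.042 ] [-151.3  -50.3   42. ]
board tr c2 [ 0.4083 -0.109   0.042 ] [-153.    48.3   42. ]
lead c [0.5342 0.0326 0.042 ] [  9.4 -49.3  42. ]
lead c2 [0.4372 0.0468 0.042 ] [ 5.5 48.7 42. ]
pin? [0.5671 0.0639 0.083 ] [ 46.3 -75.9  83. ]
pivot [0.5809 0.1412 0.048 ] [124.7 -75.2  48. ]
bolt1 [0.6371 0.182  0.049 ] [ 175.2 -122.9   49. ]
bolt2 [ 0.6173 -0.0449  0.01  ] [ -51.4 -145.3   10. ]
mug handle tip [0.5189 0.2307 0.045 ] [201.3   2.3  45. ]
tri batten L [ 0.4848 -0.1209  0.0742] [-150.6  -29.1   74.2]
tri pin [0.5674 0.0624 0.0962] [ 44.8 -76.4  96.2]
tri railtop end near [ 0.499  -0.2054  0.0282] [-231.   -58.6   28.2]
tri rail +y near [ 0.3869 -0.1846  0.0262] [-231.2   55.4   26.2]
tri trail c [ 0.5051 -0.1257  0.0385] [-151.6  -49.9   38.5]
tri trail c2 [ 0.4081 -0.1092  0.0381] [-153.3   48.5   38.1]
```

View pics/ovt.png

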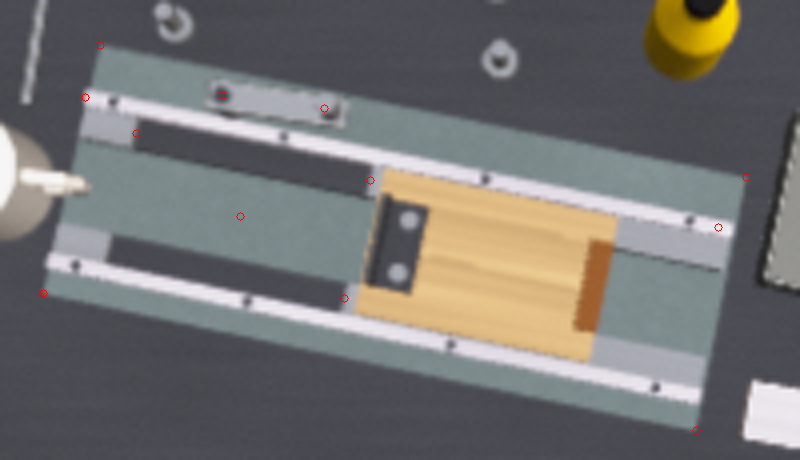

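View pics/ovs.png

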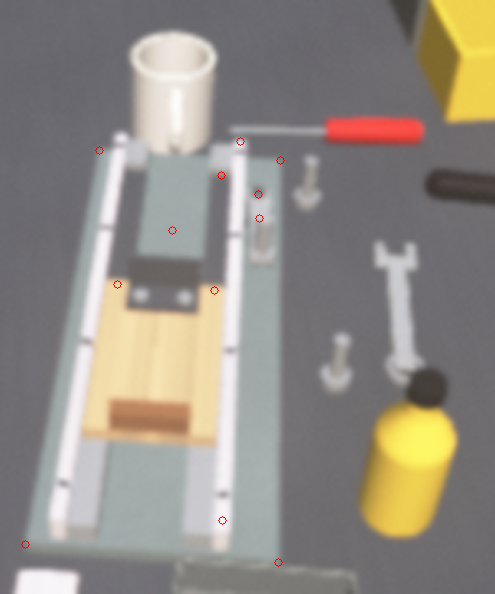

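The jig fit is good to about 1 mm:
- Origin is (0.484, 0.032), yaw 1.385.
- The board's trailing end is at jig x ≈ -152.
- The latch pin is at jig (46, -76), so the latch is near 0 rad.

I'll turn the tool and shut the fingers, then move behind the batten.

Request:
drive_tool(
  increments=[
    [[0,0,-9.7],[0,0,0],0],
    [[0,0,-9.7],[0,0,0],0],
    [[0,0,-9.7],[0,0,0],0],
    [[0,0,-9.7],[0,0,0],0],
    [[0,0,-9.7],[0,0,0],0],
    [[0,0,-9.7],[0,0,0],0],
    [[0,0,0],[18,-40,0],0],
    [[0,0,0],[18,-40,0],0],
    [[0,0,0],[18,-40,0],0],
    [[0,0,0],[18,-40,0],0],
    [[0,0,0],[18,-40,0],0],
    [[0,0,0],[18,-40,0],0],
    [[0,0,0],[18,-40,0],0],
    [[0,0,0],[18,-40,0],0],
    [[0,0,0],[18,-40,0],0],
    [[0,0,0],[18,-40,0],0],
    [[0,0,0],[0,0,0],0],
    [[0,0,0],[0,0,0],0],
  ],
)

```text
time_s: 2.4
ee_pos: [0.449, -0.1531, 0.2223]
eef_rot: [3.142, 0.0, -0.185]
force: [0.4, -0.1, -1.0]
grip_width: 0.0006
```

```bash
cat > st.py <<'E'
from m import *
o=ctrl.get_obs(); print(o['time_s'],'jig',toJ(o['ee_pos']).round(1),'yaw-rel',(o['eef_rot'][2]-yaw+np.pi/2),o['eef_rot'].round(4),'F',o['force'].round(2),'g',o['grip_width'],o['qpos'].round(2))
E
python3 st.py; python3 -c "
from h import *
shot('wrist','wrist1'); shot('side','side1')"
```

```text
2.4 jig [-1.888e+02  2.000e-01  2.223e+02] yaw-rel 0.0004121524764442164 [ 3.1415e+00  5.0000e-04 -1.8500e-01] F [ 0.4  -0.06 -1.02] g 0.000560243660634805 [-0.41  0.13  1.73 -0.    1.28 -0.22]
```

View pics/wrist1.png

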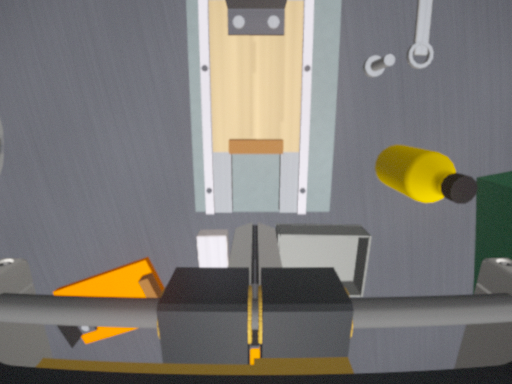

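View pics/side1.png

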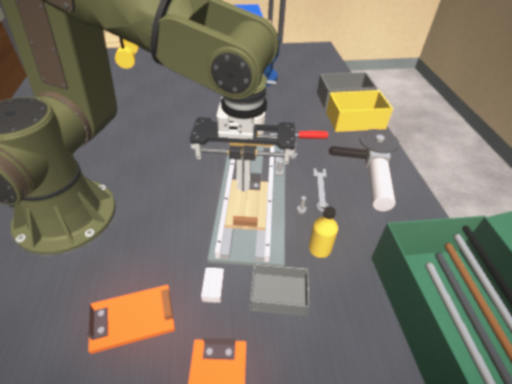

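The wrist view has the shut fingers (col 256) in line with the batten (229–283, row 139–153). I'll check the batten's height across two views before going down.

```bash
python3 - <<'E'
from m import *
w,cw=load('wrist1')
hsv=cv2.cvtColor(w,cv2.COLOR_RGB2HSV); print([ (r,w[r,256].tolist()) for r in range(134,160,1)])
cv2.imwrite('pics/wz.png',cv2.resize(w[120:180,200:310],None,fx=7,fy=7,interpolation=cv2.INTER_CUBIC)[:,:,::-1])
for nm,pj in [('face top',[(-152,-30,60),(-152,30,60)]),('face bottom',[(-152,-30,42),(-152,30,42)]),('inner top',[(-137,-30,60),(-137,30,60)])]: print(nm,proj(cw,[toW(*p) for p in pj]).round(1).tolist())
E
```

```text
[(134, [246, 222, 177]), (135, [246, 221, 177]), (136, [245, 220, 176]), (137, [243, 218, 172]), (138, [226, 200, 154]), (139, [195, 161, 116]), (140, [182, 136, 87]), (141, [190, 138, 83]), (142, [193, 141, 87]), (143, [195, 146, 87]), (144, [195, 144, 88]), (145, [193, 142, 88]), (146, [195, 144, 89]), (147, [195, 144, 90]), (148, [193, 140, 85]), (149, [195, 144, 89]), (150, [194, 143, 86]), (151, [195, 143, 88]), (152, [194, 147, 97]), (153, [188, 154, 123]), (154, [177, 167, 156]), (155, [172, 177, 176]), (156, [170, 181, 180]), (157, [171, 180, 180]), (158, [170, 181, 181]), (159, [170, 181, 179])]
face top [[281.6, 154.5], [227.2, 154.5]]
face bottom [[280.2, 152.6], [228.5, 152.6]]
inner top [[281.9, 140.8], [226.9, 140.8]]
```

View pics/wz.png

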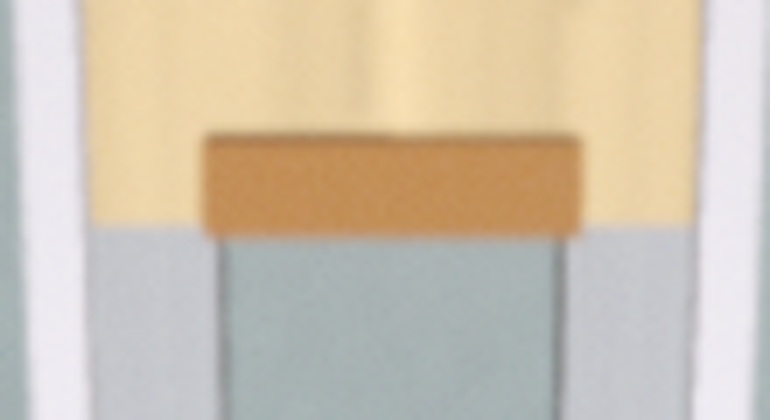

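```bash
python3 - <<'E'
from m import *
w,cw=load('wrist1')
for a,b in [((282.6,153.5),(613,242)),((229.1,153.5),(600,332))]: print(toJ(tri([(cw,*a),(c,*s(*b))])).round(1))
E
```

```text
[-151.8  -31.5   51.5]
[-154.8   29.1   37.7]
```

Request:
drive_tool(
  increments=[
    [[0,0,0],[0,0,30],0],
    [[0,0,0],[0,0,40],0],
    [[0,0,0],[0,0,40],0],
    [[0,0,0],[0,0,30],0],
    [[0,0,0],[0,0,10],0],
    [[0,0,0],[0,0,10],0],
    [[0,0,0],[0,0,0],0],
    [[0,0,0],[0,0,0],0],
  ],
)

```text
time_s: 3.5
ee_pos: [0.4498, -0.153, 0.0632]
eef_rot: [3.141, -0.001, -0.185]
force: [-0.1, 0.7, 0.2]
grip_width: 0.0007
```

```bash
python3 st.py
```

```text
3.5 jig [-188.6   -0.5   63.2] yaw-rel 7.663984575723148e-05 [ 3.1413e+00 -1.3000e-03 -1.8530e-01] F [-0.14  0.71  0.15] g 0.0006755941796531831 [-0.41  0.34  1.88  0.    0.92 -0.22]
```

Request:
drive_tool(
  increments=[
    [[0,0,0],[0,-8,0],0],
    [[0,0,0],[0,-8,0],0],
    [[0,0,0],[0,-5,0],0],
    [[0,0,0],[0,-3,0],0],
    [[0,0,0],[0,-3,0],0],
    [[0,0,0],[0,-3,0],0],
    [[0,0,0],[0,-3,0],0],
    [[0,0,0],[0,-3,0],0],
  ],
)

```text
time_s: 4.5
ee_pos: [0.456, -0.1173, 0.0625]
eef_rot: [3.142, -0.0, -0.185]
force: [-0.4, -1.6, 0.1]
grip_width: 0.0007
```

```bash
python3 st.py; python3 -c "
from h import *
shot('wrist','wrist2'); shot('side','side2')"
```

```text
4.5 jig [-1.524e+02 -1.000e-01  6.250e+01] yaw-rel 8.065304459403677e-05 [ 3.1415 -0.     -0.1853] F [-0.4  -1.59  0.12] g 0.0007067733398964001 [-0.33  0.34  1.89 -0.    0.91 -0.14]
```

View pics/wrist2.png

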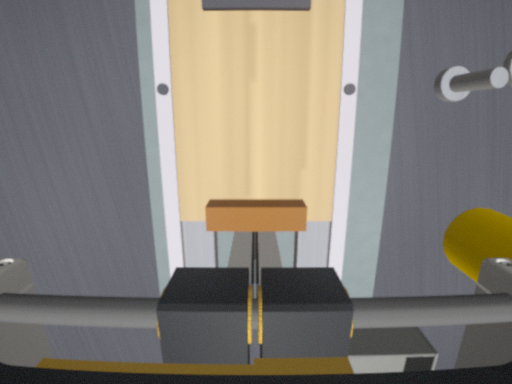

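Contact is at jig TCP x ≈ -155, with about 1.6 N of push. I'll keep pushing steadily.

Request:
drive_tool(
  increments=[
    [[0,0,0],[0,-5,0],0],
    [[0,0,0],[0,-5,0],0],
    [[0,0,0],[0,-5,0],0],
    [[0,0,0],[0,-5,0],0],
    [[0,0,0],[0,-5,0],0],
    [[0,0,0],[0,-5,0],0],
    [[0,0,0],[0,-5,0],0],
    [[0,0,0],[0,-5,0],0],
    [[0,0,0],[0,-5,0],0],
    [[0,0,0],[0,-5,0],0],
    [[0,0,0],[0,-5,0],0],
    [[0,0,0],[0,-5,0],0],
    [[0,0,0],[0,-5,0],0],
    [[0,0,0],[0,-5,0],0],
  ],
)

```text
time_s: 6.35
ee_pos: [0.469, -0.0483, 0.0625]
eef_rot: [3.142, -0.0, -0.185]
force: [-1.1, -2.1, 1.1]
grip_width: 0.0007
```

```bash
python3 st.py
```

```text
6.35 jig [-82.1  -0.1  62.5] yaw-rel 0.0001752362441691524 [ 3.1416e+00 -1.0000e-04 -1.8520e-01] F [-1.06 -2.08  1.12] g 0.0007126138206399761 [-0.18  0.34  1.89 -0.    0.91  0.  ]
```

Request:
drive_tool(
  increments=[
    [[0,0,0],[0,-4,0],0],
    [[0,0,0],[0,-4,0],0],
    [[0,0,0],[0,-4,0],0],
    [[0,0,0],[0,-4,0],0],
    [[0,0,0],[0,-4,0],0],
    [[0,0,0],[0,-4,0],0],
    [[0,0,0],[0,-4,0],0],
    [[0,0,0],[0,-4,0],0],
    [[0,0,0],[0,-4,0],0],
    [[0,0,0],[0,-4,0],0],
  ],
)

```text
time_s: 7.6
ee_pos: [0.4761, -0.0089, 0.0622]
eef_rot: [-3.141, 0.001, -0.185]
force: [-0.3, -0.8, -0.3]
grip_width: 0.0003
```

```bash
python3 st.py; python3 -c "
from h import *
shot('wrist','wrist3'); shot('side','side3')"
```

```text
7.6 jig [-42.1   0.1  62.2] yaw-rel 0.00014392495736403887 [-3.1414e+00  5.0000e-04 -1.8520e-01] F [-0.28 -0.76 -0.27] g 0.00027610489577516834 [-0.1   0.35  1.88  0.    0.92  0.09]
```

View pics/wrist3.png

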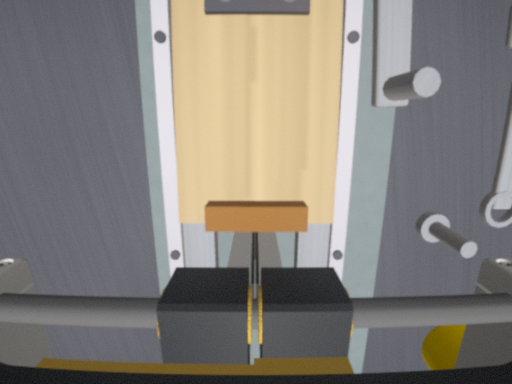

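The board moves freely: the batten stays at the fingers (row 215), and the pin and bolt lie to the right. I'll go to TCP jig x ≈ 0, then in small steps.

Request:
drive_tool(
  increments=[
    [[0,0,0],[0,-4,0],0],
    [[0,0,0],[0,-4,0],0],
    [[0,0,0],[0,-4,0],0],
    [[0,0,0],[0,-4,0],0],
    [[0,0,0],[0,-4,0],0],
    [[0,0,0],[0,-4,0],0],
    [[0,0,0],[0,-4,0],0],
    [[0,0,0],[0,-4,0],0],
    [[0,0,0],[0,-4,0],0],
    [[0,0,0],[0,-4,0],0],
  ],
)

```text
time_s: 8.95
ee_pos: [0.4836, 0.0303, 0.0624]
eef_rot: [-3.142, 0.0, -0.185]
force: [0.1, -0.2, -0.3]
grip_width: 0.0003
```

```bash
python3 st.py
```

```text
8.95 jig [-2.2 -0.  62.4] yaw-rel 0.00017485851649245987 [-3.1416  0.     -0.1852] F [ 0.13 -0.18 -0.27] g 0.0002604646699264462 [-0.01  0.36  1.85  0.    0.93  0.17]
```

Request:
drive_tool(
  increments=[
    [[0,0,0],[0,-2,0],0],
    [[0,0,0],[0,-2,0],0],
    [[0,0,0],[0,-2,0],0],
    [[0,0,0],[0,-1,0],0],
    [[0,0,0],[0,0,0],0],
  ],
)

```text
time_s: 9.57
ee_pos: [0.485, 0.037, 0.0625]
eef_rot: [-3.141, -0.0, -0.185]
force: [-0.6, -1.0, -0.0]
grip_width: 0.0002
```

```bash
python3 st.py; python3 -c "
from h import *
shot('wrist','wrist4'); shot('side','side4')"
```

```text
9.575 jig [ 4.6 -0.1 62.5] yaw-rel 0.00020098550747427169 [-3.1415e+00 -1.0000e-04 -1.8520e-01] F [-0.64 -1.02 -0.01] g 0.0002250474471176145 [0.   0.37 1.85 0.   0.93 0.19]
```

View pics/wrist4.png

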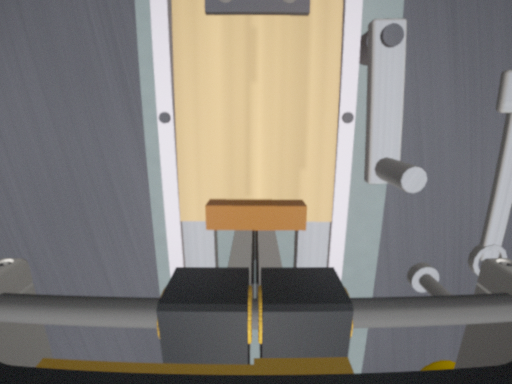

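Request:
drive_tool(
  increments=[
    [[0,0,0],[0,-1,0],0],
    [[0,0,0],[0,-1,0],0],
    [[0,0,0],[0,-1,0],0],
    [[0,0,0],[0,-1,0],0],
    [[0,0,0],[0,0,0],0],
  ],
)

```text
time_s: 10.3
ee_pos: [0.4857, 0.0409, 0.0624]
eef_rot: [-3.141, -0.0, -0.185]
force: [-0.2, -0.6, -1.1]
grip_width: 0.0005
```

```bash
python3 st.py; python3 -c "
from h import *
shot('wrist','wrist5'); shot('side','side5')"
```

```text
10.3 jig [ 8.7 -0.  62.4] yaw-rel 0.00021836547006071072 [-3.1415 -0.     -0.1852] F [-0.21 -0.59 -1.09] g 0.0005120590171616157 [0.01 0.37 1.85 0.   0.93 0.19]
```

View pics/wrist5.png

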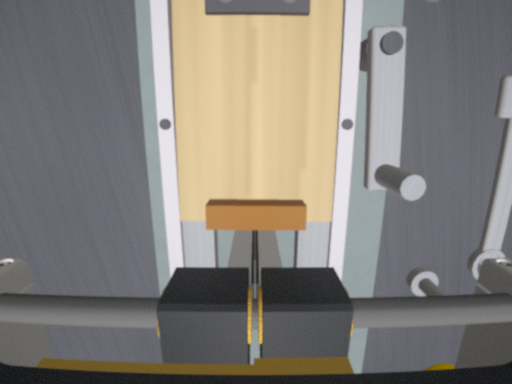

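Request:
drive_tool(
  increments=[
    [[0,0,0],[0,-1,0],0],
    [[0,0,0],[0,-1,0],0],
    [[0,0,0],[0,0,0],0],
    [[0,0,0],[0,0,0],0],
  ],
)

```text
time_s: 10.9
ee_pos: [0.486, 0.0428, 0.0625]
eef_rot: [-3.141, -0.0, -0.185]
force: [-1.2, 0.5, -0.0]
grip_width: 0.0006
```

```bash
python3 st.py; python3 -c "
from h import *
shot('wrist','wrist6'); shot('side','side6')"
```

```text
10.9 jig [10.6 -0.1 62.5] yaw-rel 0.00016451068473899433 [-3.1415e+00 -1.0000e-04 -1.8520e-01] F [-1.18  0.52 -0.02] g 0.0006407631454146714 [0.01 0.37 1.84 0.   0.93 0.2 ]
```

View pics/wrist6.png

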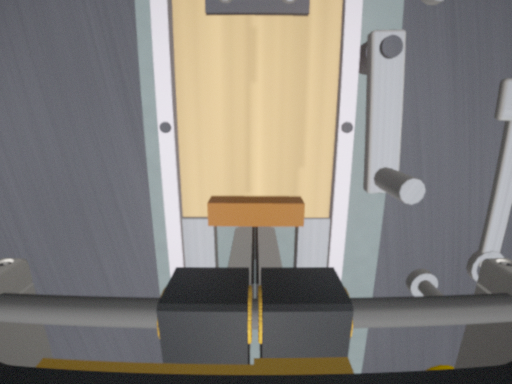

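The batten looks smaller (208–303, against 206–306 before) and the force is gone, so the board has dropped. I'll back off, rise and verify.

Request:
drive_tool(
  increments=[
    [[0,0,0],[0,5,0],0],
    [[0,0,0],[0,15,0],0],
    [[0,0,0],[0,20,0],0],
    [[0,0,0],[0,10,-30],0],
    [[0,0,0],[0,0,-50],0],
    [[0,0,0],[0,0,-50],0],
    [[0,0,0],[0,0,-20],0],
    [[0,0,0],[0,0,0],0],
    [[0,0,0],[0,0,0],0],
  ],
)

```text
time_s: 12.12
ee_pos: [0.4763, -0.0067, 0.2112]
eef_rot: [3.141, 0.002, -0.186]
force: [-0.6, -0.7, -0.7]
grip_width: 0.0007
```

```bash
python3 st.py; python3 -c "
from h import *
shot('wrist','wrist7'); shot('side','side7'); shot('top','top7')"
```

```text
12.125 jig [-39.9   0.4 211.2] yaw-rel -0.00020450517815273628 [ 3.1414e+00  1.7000e-03 -1.8560e-01] F [-0.55 -0.67 -0.7 ] g 0.0006874324033382894 [-0.09  0.15  1.74 -0.    1.26  0.09]
```

View pics/wrist7.png

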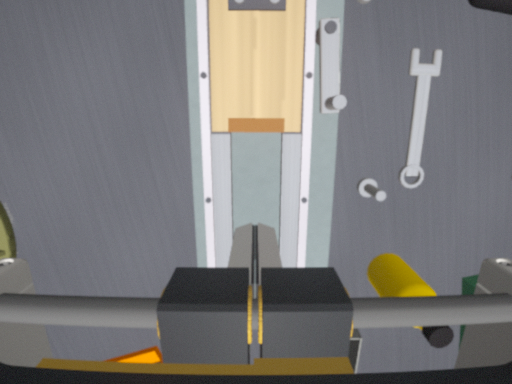

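View pics/side7.png

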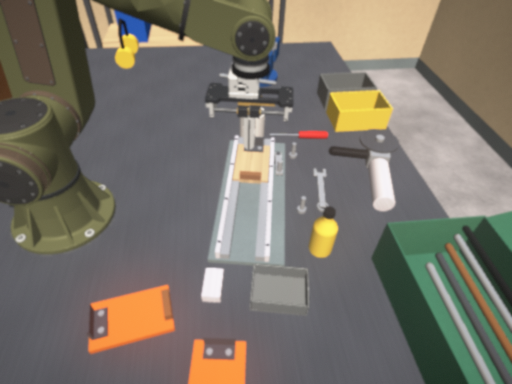

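```bash
python3 - <<'E'
from m import *
w,cw=load('wrist7')
for n,pj in [('pin top',(50,-75,83)),('pin base',(50,-75,48)),('pivot',(125,-75,48)),('trail home z34 -y',(20,-50,34)),('trail home z34 +y',(20,50,34)),('lead -y',(180,-50,34)),('lead +y',(180,50,34)),('undropped trail -y',(20,-50,42)),('undr +y',(20,50,42)),('undr lead -',(180,-50,42)),('undr lead+',(180,50,42))]: print(n,proj(cw,toW(*pj)).round(1).tolist())
E
```

```text
pin top [[333.5, 103.4]]
pin base [[325.0, 104.9]]
pivot [[328.4, 29.2]]
trail home z34 -y [[298.8, 132.6]]
trail home z34 +y [[210.6, 132.6]]
lead -y [[303.2, -23.7]]
lead +y [[206.2, -23.7]]
undropped trail -y [[299.9, 132.9]]
undr +y [[209.6, 132.9]]
undr lead - [[304.5, -27.3]]
undr lead+ [[205.0, -27.2]]
```

```bash
python3 - <<'E'
from m import *
t7,_=load('top7'); w,_=load('wrist7')
a=cv2.resize(t7[125:240,130:330],None,fx=4,fy=4,interpolation=cv2.INTER_CUBIC)
cv2.imwrite('pics/top7z.png',a[:,:,::-1])
cv2.imwrite('pics/w7z.png',cv2.resize(w[0:150,185:350],None,fx=4.5,fy=4,interpolation=cv2.INTER_CUBIC)[:,:,::-1])
E
```

```text
(no output)
```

View pics/top7z.png

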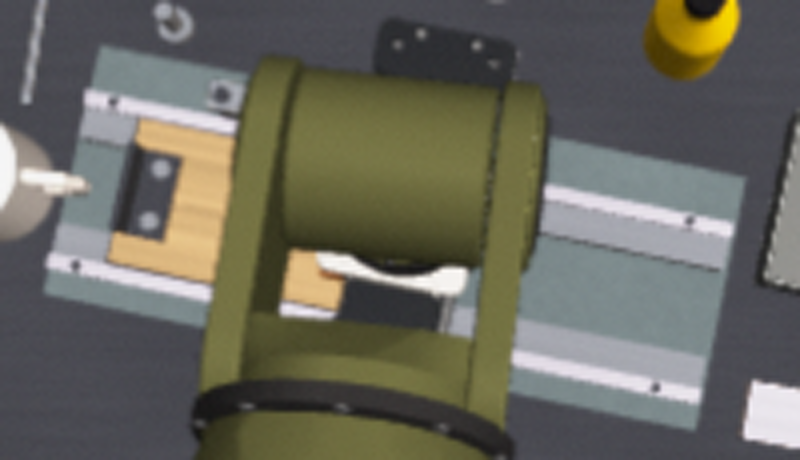

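View pics/w7z.png

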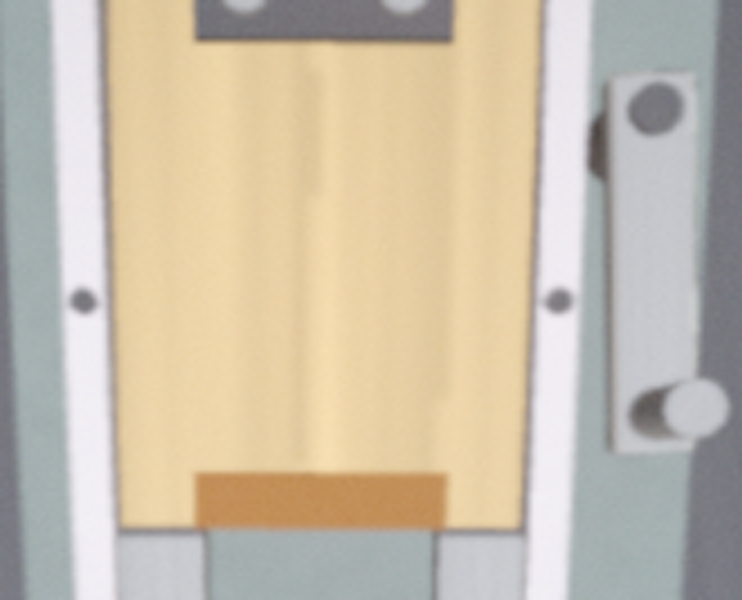

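```bash
python3 - <<'E'
from m import *
from scipy.ndimage import label
for f in ['wrist1','wrist5','wrist6','wrist7']:
    w,cw=load(f); hsv=cv2.cvtColor(w,cv2.COLOR_RGB2HSV)
    m=((hsv[:,:,0]>8)&(hsv[:,:,0]<20)&(hsv[:,:,1]>115)).astype(np.uint8)
    n,l,st,_=cv2.connectedComponentsWithStats(m[:, :320]); 
    best=[s_ for s_ in st[1:] if s_[4]>200 and 200<s_[0]<260]; print(f,best)
    for s_ in best:
        r=s_[1]+s_[3]//2; 
        for xf in ([-152] if f=='wrist1' else [18.5,20,22]):
            for zt in (52,60):
                p=proj(cw,[toW(xf,-30,zt),toW(xf,30,zt)]); q=proj(cw,[toW(xf+15,-30,zt),toW(xf+15,30,zt)]);print(xf,zt,'outer w',(p[0,0]-p[1,0]).round(1),'row',p[0,1].round(1),'inner w',(q[0,0]-q[1,0]).round(1),'row',q[0,1].round(1))
E
```

```text
wrist1 [array([229, 140,  54,  13, 696], dtype=int32)]
-152 52 outer w 53.2 row 153.7 inner w 53.7 row 140.2
-152 60 outer w 54.4 row 154.5 inner w 55.0 row 140.8
wrist5 [array([ 206,  200,  100,   31, 2913], dtype=int32)]
18.5 52 outer w 95.6 row 227.3 inner w 97.7 row 204.4
18.5 60 outer w 99.7 row 232.1 inner w 102.1 row 208.3
20 52 outer w 95.8 row 225.1 inner w 97.9 row 202.1
20 60 outer w 100.0 row 229.8 inner w 102.3 row 205.9
22 52 outer w 96.1 row 222.1 inner w 98.2 row 198.9
22 60 outer w 100.3 row 226.7 inner w 102.6 row 202.6
wrist6 [array([ 208,  196,   96,   31, 2736], dtype=int32)]
18.5 52 outer w 95.3 row 230.2 inner w 97.4 row 207.4
18.5 60 outer w 99.4 row 235.1 inner w 101.8 row 211.5
20 52 outer w 95.5 row 228.0 inner w 97.6 row 205.1
20 60 outer w 99.7 row 232.8 inner w 102.0 row 209.0
22 52 outer w 95.8 row 225.0 inner w 97.9 row 202.0
22 60 outer w 100.0 row 229.7 inner w 102.3 row 205.8
wrist7 [array([229, 118,  55,  14, 671], dtype=int32)]
18.5 52 outer w 55.8 row 134.8 inner w 56.4 row 120.5
18.5 60 outer w 57.2 row 135.2 inner w 57.9 row 120.5
20 52 outer w 55.9 row 133.3 inner w 56.5 row 119.0
20 60 outer w 57.3 row 133.7 inner w 57.9 row 119.1
22 52 outer w 56.0 row 131.4 inner w 56.6 row 117.1
22 60 outer w 57.4 row 131.8 inner w 58.0 row 117.1
```

Batten width matches the dropped height (96 px measured, 95.8 predicted dropped, 100 raised), and the trailing end is at about jig x 21. The board is home. Next is the latch, so I'll place the fingers outside the pin.

Request:
drive_tool(
  increments=[
    [[0,0,0],[23,-18,0],0],
    [[0,0,0],[23,-18,0],0],
    [[0,0,0],[23,-18,0],0],
    [[0,0,0],[23,-18,0],0],
    [[0,0,0],[23,-18,0],0],
    [[0,0,0],[0,0,30],0],
    [[0,0,0],[0,0,40],0],
    [[0,0,0],[0,0,40],0],
    [[0,0,0],[0,0,20],0],
    [[0,0,0],[0,0,9],0],
    [[0,0,0],[0,0,0],0],
  ],
)

```text
time_s: 13.65
ee_pos: [0.6063, 0.0609, 0.0731]
eef_rot: [3.141, 0.001, -0.185]
force: [0.1, -0.4, 0.6]
grip_width: 0.0004
```

```bash
python3 st.py; python3 - <<'E'
from h import *
shot('wrist','wrist8'); 
th=np.linspace(0,1.53,17); F=np.c_[125-75*np.cos(th)-15*np.sin(th),-75+75*np.sin(th)-19.5*np.cos(th)]
print(F.round(1).tolist()); d=np.diff(F,axis=0); print('tool dx,dy',np.c_[-d[:,1],-d[:,0]].round(1).tolist())
E
```

```text
13.65 jig [  50.5 -114.9   73.1] yaw-rel 0.00015738196163916918 [ 3.1414e+00  8.0000e-04 -1.8520e-01] F [ 0.07 -0.44  0.63] g 0.00037609442980324 [0.04 0.58 1.48 0.   1.08 0.23]
[[50.0, -94.5], [48.9, -87.2], [48.5, -79.9], [48.8, -72.5], [49.8, -65.1], [51.5, -57.8], [53.9, -50.7], [56.9, -43.8], [60.5, -37.1], [64.7, -30.8], [69.5, -25.0], [74.8, -19.5], [80.5, -14.6], [86.7, -10.3], [93.2, -6.5], [99.9, -3.3], [107.0, -0.9]]
tool dx,dy [[-7.3, 1.1], [-7.4, 0.4], [-7.4, -0.3], [-7.4, -1.0], [-7.3, -1.7], [-7.1, -2.4], [-6.9, -3.0], [-6.6, -3.6], [-6.3, -4.2], [-5.9, -4.8], [-5.4, -5.3], [-4.9, -5.7], [-4.4, -6.1], [-3.8, -6.5], [-3.1, -6.8], [-2.5, -7.0]]
```

View pics/wrist8.png

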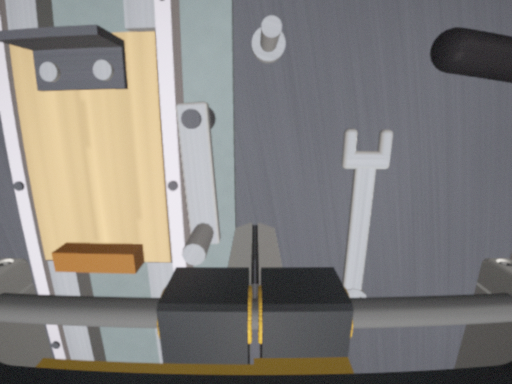

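The pin (200,240) stands to the left of the shut fingers (255,235), and the latch is slightly negative. I'll start pushing gently.

Request:
drive_tool(
  increments=[
    [[0,0,0],[-7,0,0],0],
    [[0,0,0],[-7,0,0],0],
    [[0,0,0],[-6,0,0],0],
    [[0,0,0],[-7,1,0],0],
    [[0,0,0],[-7,0,0],0],
    [[0,0,0],[-7,0,0],0],
    [[0,0,0],[-7,-1,0],0],
    [[0,0,0],[-7,-2,0],0],
  ],
)

```text
time_s: 14.7
ee_pos: [0.5523, 0.0732, 0.0735]
eef_rot: [-3.142, -0.0, -0.185]
force: [1.7, 0.2, -0.7]
grip_width: 0.0006
```

```bash
python3 st.py; python3 - <<'E'
from h import *
shot('wrist','wrist9'); 
E
```

```text
14.7 jig [ 52.7 -59.6  73.5] yaw-rel 0.00014141299150050024 [-3.1415e+00 -2.0000e-04 -1.8520e-01] F [ 1.7   0.19 -0.69] g 0.0005608566652632182 [0.07 0.48 1.64 0.   1.02 0.25]
```

View pics/wrist9.png

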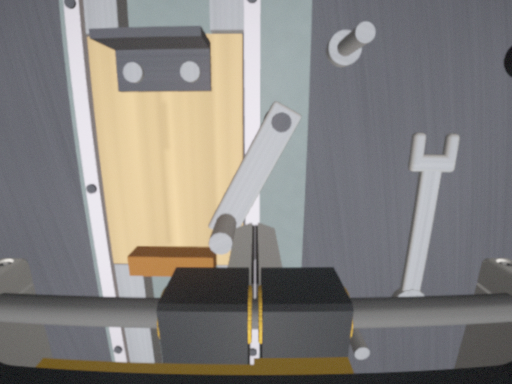

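The latch has swung over the board's edge (about 0.5 rad), with the pin at the fingers' left side. I'll follow the arc.

Request:
drive_tool(
  increments=[
    [[0,0,0],[-7,-2,0],0],
    [[0,0,0],[-7,-3,0],0],
    [[0,0,0],[-7,-3,0],0],
    [[0,0,0],[-6,-4,0],0],
    [[0,0,0],[-6,-4,0],0],
    [[0,0,0],[-6,-5,0],0],
    [[0,0,0],[-5,-5,0],0],
    [[0,0,0],[-5,-6,0],0],
    [[0,0,0],[-4,-6,0],0],
    [[0,0,0],[0,0,0],0],
  ],
)

```text
time_s: 16.0
ee_pos: [0.5074, 0.1207, 0.0734]
eef_rot: [-3.142, 0.0, -0.185]
force: [0.1, 0.3, -0.5]
grip_width: 0.0002
```

```bash
python3 st.py; python3 - <<'E'
from h import *
shot('wrist','wrist10'); 
E
```

```text
16.0 jig [91.  -6.7 73.4] yaw-rel 0.000847132715807053 [-3.1415e+00  2.0000e-04 -1.8450e-01] F [ 0.14  0.28 -0.53] g 0.00022739603233313247 [0.16 0.41 1.74 0.   0.98 0.35]
```

View pics/wrist10.png

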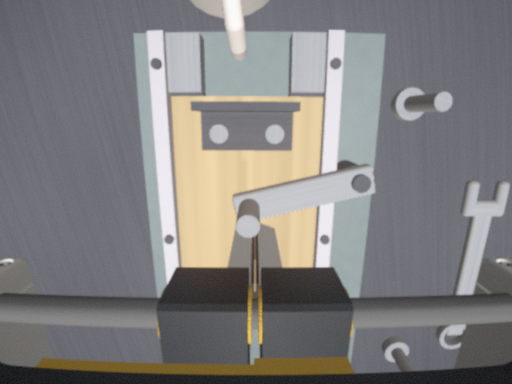

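The latch is at about 1.35 rad. I'll finish pushing in jig +x.

Request:
drive_tool(
  increments=[
    [[0,0,0],[-4,-4,0],0],
    [[0,0,0],[-2,-4,0],0],
    [[0,0,0],[-1,-4,0],0],
    [[0,0,0],[0,-3,0],0],
    [[0,0,0],[0,0,0],0],
  ],
)

```text
time_s: 16.68
ee_pos: [0.5035, 0.1364, 0.0734]
eef_rot: [-3.141, 0.0, -0.185]
force: [-0.2, 0.0, 0.1]
grip_width: 0.0005
```

```bash
python3 st.py; python3 - <<'E'
from h import *
shot('wrist','wrist11'); 
E
```

```text
16.675 jig [105.8  -0.   73.4] yaw-rel 0.0004497876074092133 [-3.1415e+00  1.0000e-04 -1.8490e-01] F [-0.24  0.05  0.07] g 0.00048288028741845333 [0.19 0.41 1.74 0.   0.98 0.38]
```

View pics/wrist11.png

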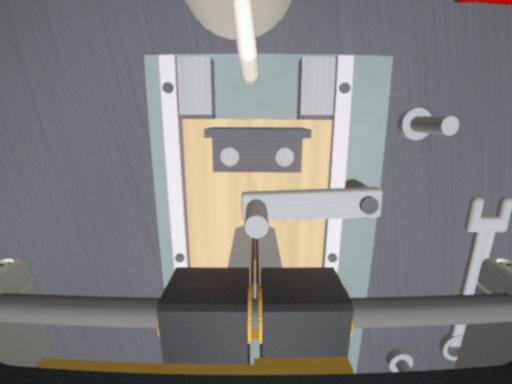

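It is nearly square (about 1.52 rad). I'll push another 2 mm, then withdraw and rise clear.

Request:
drive_tool(
  increments=[
    [[0,0,0],[0,-2,0],0],
    [[0,0,0],[0,0,0],0],
    [[0,0,0],[0,5,0],0],
    [[0,0,0],[0,15,0],0],
    [[0,0,0],[0,10,-20],0],
    [[0,0,0],[0,20,-40],0],
    [[0,0,0],[0,20,-50],0],
    [[0,0,0],[0,40,-40],0],
    [[0,0,0],[0,50,0],0],
    [[0,0,0],[0,50,0],0],
    [[0,0,0],[0,50,0],0],
    [[0,0,0],[0,50,0],0],
    [[0,0,0],[0,0,0],0],
    [[0,0,0],[0,0,0],0],
    [[0,0,0],[0,0,0],0],
  ],
)

```text
time_s: 18.6
ee_pos: [0.4468, -0.1658, 0.2235]
eef_rot: [-3.141, -0.0, -0.184]
force: [-0.4, 0.2, 0.4]
grip_width: 0.0005
```

```bash
python3 st.py; python3 - <<'E'
from m import *
shot('wrist','wrist12'); shot('side','side12');t7,c7=shot('top','top12')
a=cv2.resize(t7[125:240,130:330],None,fx=4,fy=4,interpolation=cv2.INTER_CUBIC).copy()
for u,v in proj(c7,[toW(*p) for p in [(20,-50,34),(20,50,34),(180,-50,34),(180,50,34),(125,-75,48),(125,0,83)]]): cv2.circle(a,(int((u-130+.5)*4),int((v-125+.5)*4)),4,(255,0,0),1)
cv2.imwrite('pics/top12z.png',a[:,:,::-1])
E
```

```text
18.6 jig [-201.7   -0.   223.5] yaw-rel 0.0012999369586954579 [-3.1415 -0.     -0.1841] F [-0.37  0.23  0.41] g 0.0004905936365957295 [-0.43  0.13  1.72  0.    1.29 -0.25]
```

View pics/top12z.png

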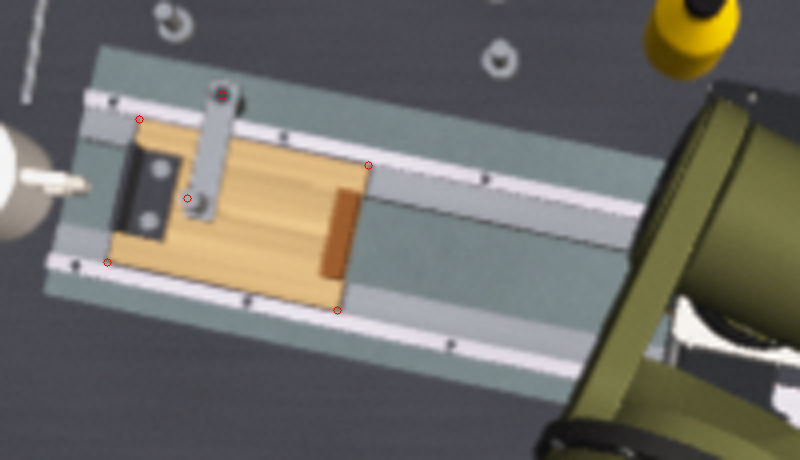

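View pics/side12.png

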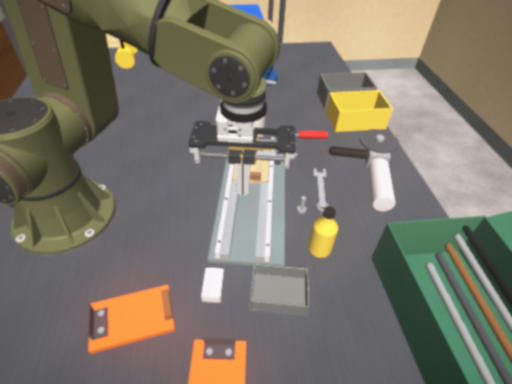

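The corners match the predicted home pose, the bar lies square across the board, the bystanders are where they were, and the arm is clear. I'll hand in.

```bash
python3 -c "
from station import ctrl
print(ctrl.hand_in())"
```

```text
the job is handed in; nothing more can be done
None
```

I pushed the plywood board about 172 mm along the rails with the shut fingertips until it dropped into the notch. Then I swung the latch by its pin across the board, withdrew to a height of 0.22 m and handed in at about 18.8 s. No verdict was reported.

**Last checks:**
- **Board:** its corners in the top view matched the predicted home pose. The batten width matched the dropped height (96 px measured; 95.8 expected dropped, 100 on the rails), and the push force fell away when it dropped.
- **Latch:** it stands at about 1.5 rad by image. The pin shows about 5 mm short of exactly square, well above the 1.3 rad needed.
- **Surroundings:** the bolts, bottle, mug and the other loose things I could see show no movement. The force on the tool was about 0.

**Checks that disagreed:**
- **Heights:** triangulating the batten's height gave 38 to 74 mm against the stated 60 mm, so I used the stated heights, backed by apparent widths.
- **Board width:** one early reading of the board's width looked more like the raised height (90.4 px; 88.2 expected dropped, 90.3 raised). The batten widths measured before and after the drop, and the lost push force, outweighed it.

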